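# Gauge the blind bore of a tube adapter

### The job

The square aluminium tube adapter lies on its side on the blue platform; one end has the deep blind bore, the other only a shallow recess of the same width, so find out which is which. Pick it up, turn it so that the bore opens straight up, and raise it under the depth gauge so that the brass spring probe enters the bore, stands on its floor and is pushed gently part of the way up, never hard against its stop. Finish while holding the adapter still like that in the gripper, off the gauge's base and the platform, and leave the other things on the bench where they are.

Things in the scene. Friction and masses are not known exactly. Their poses are not given: they have to be found in the camera images.
- adapter_mid (a point): Centre of the tube adapter: a loose bare-aluminium square bar, 42 x 42 mm and 70 mm long, about 0.3 kg, lying on its side on the blue platform, turned differently each time. Its x axis runs along the length towards the end with the bore: a round blind hole 22 mm across and 45 mm deep whose mouth is 35 mm from this centre. The other end (-x) has only a recess of the same width, 5 mm deep. As it lies, z is up, and the side faces at +y and -y are 42 mm apart.
- bore_floor (a point): Centre of the floor of the adapter's bore, on its long axis, 10 mm from adapter_mid towards -x (the closed end), 45 mm below the mouth. Axes as adapter_mid.
- platform_top (a point): Centre of the top of the fixed blue platform on which the adapter starts, 150 x 150 mm, top 25 mm above the bench.
- probe_tip (a point): Lower tip of the gauge's spring probe: a vertical brass pin 8 mm across that points down, tip 200 mm above the bench when free, fixed gauge. The pin shows 98 mm below a black bush 20 mm across; above that a grey arm carries it. x axis: level, along that arm towards the gauge's column, roughly away from the robot; z up.
- column_foot (a point): Foot of the gauge's steel column, on bench level: 22 mm thick, 357 mm high, 150 mm from the pin. The grey arm from its top to 8 mm past the pin is 22 mm wide, its underside 310 mm above the bench. The grey base plate is 14 mm high, 110 mm wide and reaches from under the pin to 35 mm behind the column. Axes as probe_tip.
- probe (a joint): How far the spring probe has been pushed up: 0 free, 0.020 m at its stop; the spring pushes back with 2 N at the start of the travel and 6 N at its end.
- petri: closed clear petri dish, 92 mm across, 16 mm high, lying on the bench. A bystander, to be left alone; origin at the centre of its underside, z up.
- beaker: clear glass beaker, 76 mm across, 90 mm high. A bystander, to be left alone; origin at the centre of its underside, z up.
- float_rack: flat orange floating tube rack, a plate 50 x 70 mm and 14 mm high with dark holes. A bystander, to be left alone; origin at the centre of its underside, z up.
- jar: small amber jar with black lid, 52 mm across, 70 mm high. A bystander, to be left alone; origin at the centre of its underside, z up.
There are look-alikes about, which are no part of the job. Of the things that look like the part that bears adapter_mid, the smaller one is meant.

How it is judged:
By the outcome, as a careful person would: the job done as asked, in the order asked, and still so for the second after the job is handed in, while the arm keeps its last pose, push and grip.
It also fails if it takes over 58 s, if anything falls off the work surface, if the arm or the gripper's body presses on something with over 40 N, if the wrist force passes 120 N, or if a joint passes its speed limit or range.

### The arm

A 6-joint arm with a two-finger parallel gripper is mounted at the origin on the work surface. World frame = base frame: x ahead of the robot, y to its left, z up, the work surface at z = 0. Lengths are in mm, angles in degrees, forces in N, time in s.
With the tool pointing down it reaches from about 350 to 850 mm from the base axis. Payload 8.1 kg.
Tool frame: the origin (TCP) lies at the centre of the arm's flange, where the gripper is bolted on; the fingertips stand 173 mm ahead of it and the grasp point (between the pads) lies 155 mm ahead of it; z points along the fingers, y is the line along which they close (so a half turn about z gives the same grasp; the last joint's range is limited). The gripper opens to 85 mm and grips with 20 to 120 N. Pads are 22 mm wide; open, the fingers measure 114 mm over their backs; the gripper's body (76 mm by 85 mm) begins 54 mm behind the grasp point. The pads swing forward as they close: fully open they stand 13 mm farther back than shut.
Start: joints at [67.815, 7.471, 85.268, -0, 87.261, -4.893], TCP at [178.322, 572.894, 404.692] pointing down, gripper open.
Joint ranges: [-169.43, 169.43], [-51.17, 129.36], [1.28, 143.12], [-76.62, 256.62], [0, 156.53], [-152.29, 152.29]. Speed limits (degrees/s): [136.94, 136.94, 159.86, 180, 180, 180].

### API

Orientations are given as [roll, pitch, yaw] about the fixed x, y, z axes, in that order (R = Rz(yaw) Ry(pitch) Rx(roll)).
In Python, from bench import * gives the robot as it stands.
- The arm moves only by the shell command python3 -m jog 'ROWS' [FORCE]. ROWS is text: rows parted by semicolons, each of 7 numbers parted by spaces: the shift along the tool's x, y, z scaled (see below), then the turn, a rotation vector about the tool's x, y, z scaled (see below), then the closure, from -1 (fully open) to 1 (shut). In form: tx ty tz wx wy wz hand; .... A call has 1 to 5 rows; each row shifts and turns the commanded pose from where the row before left it, along the tool's axes as they then stand; what a row does not reach is not made up. The controller multiplies each number of a shift by 0.1 m and each number of a turn by 60 degrees. A row lasts 1/8 s, in which the tool goes at most 62.5 mm and 10.7 degrees, less where a joint would pass 70% of its speed; a pose out of reach is approached as far as the arm can. A call with a number of a shift or a turn outside -1 to 1 is refused whole. A call with a gripper value outside its range is refused whole. The fingers move at their own pace and stop on an object; FORCE is the grip in N (left out, the last holds). Time passes only in rows, so rows that do not move let the fingers close. It gives the time, the measured TCP pose, the force, the opening and the grip force at its end, in the units of the state.
- sense(): the state, without advancing time (a new reading comes with each control period).
- snapshot(name): name is "scene" or "top"; returns a dict with "img" (480x640x3 uint8, red, green, blue), "fx", "fy", "cx", "cy" (pixels), "extrinsics" (4x4, takes a point from camera to world coordinates). Camera axes: x right, y down, z forward; pixel columns grow to the right and rows downward; lengths in mm; the calibration is good to about 2 mm. A picture is of the moment at which its call begins. There is no depth.
- hand_in(): hands the job in; it is judged then, once.
The state is a dict: "time": time; "joint_pos": joint angles; "qd": joint speeds; "joint_efforts": joint torques, N m; "tool_pos": TCP position; "tcp_rot": TCP orientation; "ft_force": force on the tool from outside, world axes, zero at the start; "wrist_torque": the same for the moment, N m; "finger_gap": finger opening in mm; "grip_force": force on a finger pad.
Only numpy, scipy, OpenCV 4.12 (cv2) and the standard library are available. Lean on these libraries where they do the work, as an engineer would, in place of code of your own. Each camera call takes 0.05 s, during which the arm holds its last target. There are 200 camera calls.

## Working session

There is one attempt and no reset: what is moved stays moved. The work goes in short steps, Python scripts to look and compute and a shell command to move; the robot and the scene stay as the last step left them, time stands still between calls to the robot, and variables do not carry over. Pictures are saved under pics/ and viewed, at most 10 in all, crops included, and the job is handed in when it is done.

```bash
mkdir -p pics; ls
python3 - <<'E'
from bench import *
import cv2
for n in ("scene","top"):
    s=snapshot(n); cv2.imwrite(f"pics/{n}0.png",s["img"][:,:,::-1])
    print(n,s["fx"],s["fy"],s["cx"],s["cy"]); print(s["extrinsics"])
print(sense())
E
```

```text
pics
scene 475.77773189397215 475.77773189397215 311.4203699071347 241.23205524695354
[[-7.56939771e-01  4.61897671e-01 -4.62269104e-01  1.02999315e+03]
 [ 6.53408969e-01  5.45725455e-01 -5.24633631e-01  4.82637542e+02]
 [ 9.94496556e-03 -6.99166839e-01 -7.14889382e-01  8.98410218e+02]
 [ 0.00000000e+00  0.00000000e+00  0.00000000e+00  1.00000000e+00]]
top 577.0474725988236 577.0474725988236 325.007719462998 236.04977183981092
[[-8.67477195e-03 -9.83484136e-01  1.80786344e-01  3.43501486e+02]
 [-9.99899556e-01  1.05577508e-02  9.45580174e-03 -7.55708859e+01]
 [-1.12083282e-02 -1.80686159e-01 -9.83476937e-01  1.22603267e+03]
 [ 0.00000000e+00  0.00000000e+00  0.00000000e+00  1.00000000e+00]]
{'time': 0.1, 'joint_pos': array([ 6.78144622e+01,  7.51057072e+00,  8.53228755e+01, -8.54089336e-04,
        8.72613401e+01, -4.89341065e+00]), 'qd': array([ 0.04486761, -0.13207104, -0.09073139,  0.01157233,  0.053866  ,
        0.06679872]), 'joint_efforts': array([ 1.72315711e-03, -5.70944130e+01, -5.01947987e+01, -1.34369466e-04,
        8.05892836e-03, -3.82585415e-05]), 'tool_pos': array([178.25361365, 572.69563687, 403.75285683]), 'tcp_rot': array([-1.79905486e+02, -7.23555913e-03,  1.62707908e+02]), 'ft_force': array([-0.20677632,  0.83177468,  0.99615223]), 'wrist_torque': array([ 0.01826891,  0.01748946, -0.01999524]), 'grip_force': 0.0, 'finger_gap': 85.37620007173425}
```

View pics/scene0.png

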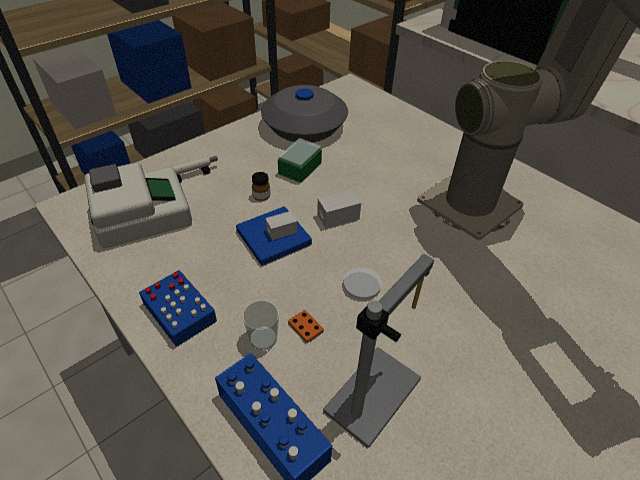

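View pics/top0.png

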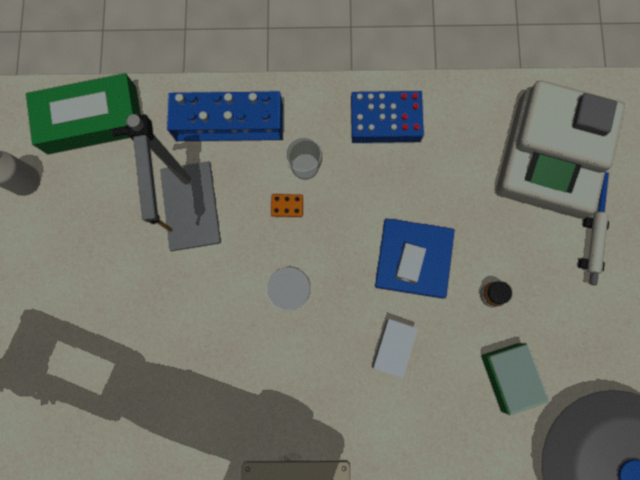

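Scene view: the adapter is on the platform near (281,225), the decoy at (339,209), and the pin tip at (417,306). Top view: the adapter is at (411,262), the pin tip near (170,229), the petri dish at (289,288), the rack at (287,205) and the beaker at (304,158). Next I'll zoom in on the adapter and the probe.

```bash
cat > h.py <<'E'
from bench import *
import cv2, numpy as np
def ray(s,u,v):
    E=s["extrinsics"]; d=E[:3,:3]@np.array([(u-s["cx"])/s["fx"],(v-s["cy"])/s["fy"],1]); return E[:3,3],d
def onz(s,u,v,z):
    o,d=ray(s,u,v); return o+d*(z-o[2])/d[2]
def proj(s,p):
    E=s["extrinsics"]; q=E[:3,:3].T@(np.asarray(p)-E[:3,3]); return s["fx"]*q[0]/q[2]+s["cx"], s["fy"]*q[1]/q[2]+s["cy"]
def two(s1,a,s2,b):
    A=[];B=[]
    for s,p in((s1,a),(s2,b)):
        o,d=ray(s,*p); d/=np.linalg.norm(d); P=np.eye(3)-np.outer(d,d); A.append(P);B.append(P@o)
    return np.linalg.lstsq(np.vstack(A),np.hstack(B),rcond=None)[0]
E
python3 - <<'E'
from h import *
t=snapshot("top"); s=snapshot("scene")
c=lambda i,x,y,w,h,k:cv2.resize(i["img"][y:y+h,x:x+w],None,fx=k,fy=k,interpolation=cv2.INTER_CUBIC)
a=c(s,255,195,50,50,8); b=c(t,386,232,50,50,8)
d=c(s,395,250,50,75,4); e=c(t,130,195,100,75,4); 
m=np.zeros((700-100,800,3),np.uint8)
m[:400,:400]=a;m[:400,400:]=b
m2=np.zeros((300,800,3),np.uint8); m2[:, :200]=d; m2[:,400:]=e
cv2.imwrite("pics/crop1.png",np.vstack([m[:400],m2[:200]])[:,:,::-1])
cv2.imwrite("pics/crop2.png",m2[:,:,::-1])
for n,i,(x,y,w,h) in(("top",t,(370,215,90,85)),("scene",s,(235,205,80,60))):
    p=i["img"][y:y+h,x:x+w].astype(int)
    g=((p.max(2)-p.min(2)<40)&(p.min(2)>60)).astype(np.uint8)
    k,l,st,ce=cv2.connectedComponentsWithStats(g)
    for j in range(1,k):
        if st[j,4]>100: print(n,st[j],ce[j]+[x,y],cv2.minAreaRect(np.argwhere(l==j)[:,::-1].astype(np.float32)+np.float32([x,y])))
print(onz(t,411,262,67))
E
```

```text
top [   0    0   90   85 2659] [414.35765325 255.19894697] ((414.5, 257.0), (84.0, 89.0), 90.0)
top [ 26  28  30  40 808] [410.59529703 262.74876238] ((410.6282653808594, 262.88067626953125), (21.949190139770508, 37.54759979248047), 15.068489074707031)
scene [   0    0   80   60 2476] [276.69870759 231.67891761] ((274.5, 234.5), (59.0, 79.0), 90.0)
[ 501.3406091  -237.85576662   67.        ]
```

View pics/crop1.png

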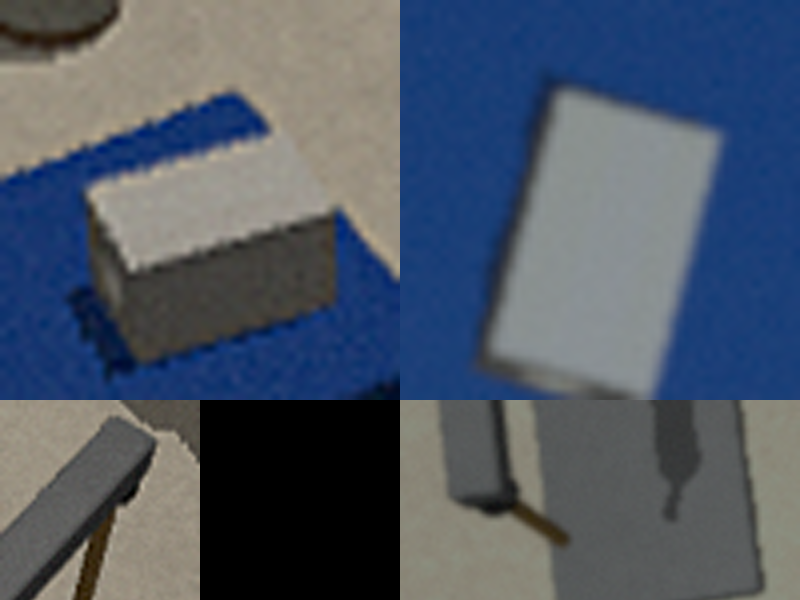

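View pics/crop2.png

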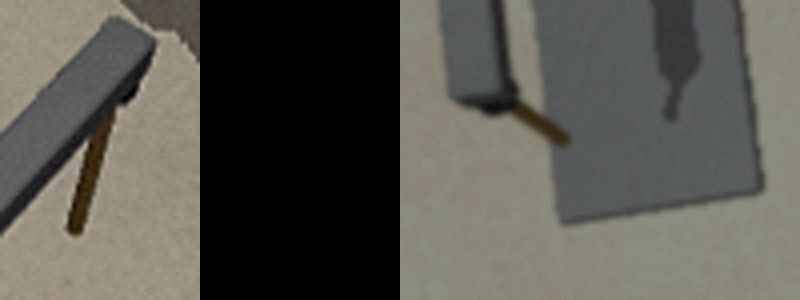

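The adapter's long axis lies about 15° off world x. Its visible end faces are too grazing to tell bore from recess, so I'll look again once it is in the gripper. The pin tip is at about (414,308) in the scene view and (171.5,230.5) in the top view.

Run:
```python
from h import *
t=snapshot("top"); s=snapshot("scene")
T=lambda x,y:((x+.5)/8-.5+386,(y+.5)/8-.5+232)
S=lambda x,y:((x+.5)/8-.5+255,(y+.5)/8-.5+195)
c=[onz(t,*T(*p),67) for p in((155,85),(322,130),(255,395),(90,360))]
d=[onz(s,*S(*p),67) for p in((85,187),(270,130),(335,208),(128,270))]
print(np.round(c,1),np.mean(c,0)); print(np.round(d,1),np.mean(d,0))
tt=((167+.5)/4-.5+130,(143+.5)/4-.5+195); ss=((75+.5)/4-.5+395,(232+.5)/4-.5+250)
p=two(t,tt,s,ss); print("tip",p,onz(t,*tt,200),onz(s,*ss,200))
# bush exit of pin top at z=298
tb=((513+.5-400)/4-.5+130,(105+.5)/4-.5+195); print("bush",onz(t,*tb,298))
# arm direction: top view centreline of the arm top
for n,i,a,z in(("column top",t,(140,125),350),("base near corners",t,((563-400)/4+130,222/4+195),14),("",t,((763-400)/4+130,188/4+195),14)): print(n,onz(i,*a,z))
for n,uv,z in(("petri",(289,288),16),("rack",(287,205),14),("beaker",(304,158),45),("jar",(497,293),70),("decoy",(395,347),40)): print(n,onz(t,*uv,z).round())
print(sense()["time"])
```

```text
[[ 542.1 -227.    67. ]
 [ 530.1 -268.9   67. ]
 [ 462.8 -249.4   67. ]
 [ 472.1 -208.3   67. ]] [ 501.77542432 -238.39899108   67.        ]
[[ 528.3 -267.3   67. ]
 [ 465.9 -250.3   67. ]
 [ 473.4 -208.1   67. ]
 [ 541.  -228.    67. ]] [ 502.12826655 -238.43236778   67.        ]
tip [545.71469563 214.92155441 196.84085224] [545.58861563 213.31601883 200.        ] [547.31933107 216.77864677 200.        ]
bush [542.48984929 208.67990055 298.        ]
column top [689.0848236  228.45796415 350.        ]
base near corners [538.50506605 265.29235591  14.        ]
 [555.77030236 158.89517193  14.        ]
petri [456.  13.  16.]
rack [635.  18.  14.]
beaker [731. -21.  45.]
jar [ 437. -406.   70.]
decoy [ 333. -203.   40.]
0.3
```

```bash
cat >> h.py <<'E'
from scipy.spatial.transform import Rotation as Rn
def rows(wps,P=None,R=None,hand=-1,vmax=58.,wmax=10.):
    """wps: list of (pos, Rotation); prints per-row tool-frame shifts (x0.1 m) and turns (x60 deg)"""
    st=sense(); P=np.array(st["tool_pos"]) if P is None else np.array(P,float)
    R=Rn.from_euler("xyz",st["tcp_rot"],degrees=True) if R is None else R
    for p,Q in wps:
        d=np.array(p,float)-P; w=(R.inv()*Q).as_rotvec(degrees=True)
        n=max(1,int(np.ceil(max(np.linalg.norm(d)/vmax,np.linalg.norm(w)/wmax))))
        print("->",np.round(p,1),n,"rows")
        P0=P.copy();R0=R
        for k in range(1,n+1):
            t=np.round(R.inv().apply(P0+d*k/n-P)/100,3); r=np.round(w/n/60,3)
            print(*[f"{v:g}" for v in list(t)+list(r)],hand,end="; ")
            P=P+R.apply(t*100); R=R*Rn.from_rotvec(r*60,degrees=True)
        print()
def down(yaw): return Rn.from_euler("xyz",[180,0,yaw],degrees=True)
E
python3 - <<'E'
from h import *
D=down(164.6)
rows([((330,320,404),D),((430,40,404),D),((502,-238.4,330),D),((502,-238.4,203),D)])
E
```

```text
-> [330 320 404] 6 rows
-0.367 -0.327 0.001 -0 -0 -0.005 -1; -0.365 -0.329 0 -0 -0 -0.005 -1; -0.363 -0.331 0.001 -0 -0 -0.005 -1; -0.361 -0.333 0.001 -0 -0 -0.005 -1; -0.36 -0.335 0.001 -0 -0 -0.005 -1; -0.358 -0.337 0 -0 -0 -0.005 -1; 
-> [430  40 404] 6 rows
-0.285 -0.405 0 -0 -0 -0 -1; -0.285 -0.405 0.001 -0 -0 -0 -1; -0.286 -0.405 -0 -0 -0 -0 -1; -0.285 -0.405 0 -0 -0 -0 -1; -0.285 -0.406 0.001 -0 -0 -0 -1; -0.285 -0.405 -0 -0 -0 -0 -1; 
-> [ 502.  -238.4  330. ] 6 rows
-0.24 -0.415 0.124 -0 -0 -0 -1; -0.239 -0.415 0.123 -0 -0 -0 -1; -0.24 -0.415 0.124 -0 -0 -0 -1; -0.24 -0.415 0.123 -0 -0 -0 -1; -0.239 -0.415 0.124 -0 -0 -0 -1; -0.24 -0.415 0.124 -0 -0 -0 -1; 
-> [ 502.  -238.4  203. ] 3 rows
0 0 0.423 -0 -0 -0.001 -1; 0 0.001 0.423 -0 -0 -0.001 -1; 0 0 0.424 -0 -0 -0.001 -1;
```

```bash
python3 -m jog '-0.36 -0.33 0 0 0 -0.005 -1; -0.36 -0.33 0 0 0 -0.005 -1; -0.36 -0.33 0 0 0 -0.005 -1; -0.36 -0.33 0 0 0 -0.005 -1; -0.36 -0.33 0 0 0 -0.005 -1'
python3 -m jog '-0.36 -0.33 0 0 0 -0.005 -1; -0.29 -0.41 0 0 0 0 -1; -0.29 -0.41 0 0 0 0 -1; -0.29 -0.41 0 0 0 0 -1; -0.29 -0.41 0 0 0 0 -1'
python3 -m jog '-0.29 -0.41 0 0 0 0 -1; -0.29 -0.41 0 0 0 0 -1; -0.24 -0.42 0.12 0 0 0 -1; -0.24 -0.42 0.12 0 0 0 -1; -0.24 -0.42 0.12 0 0 0 -1'
python3 -m jog '-0.24 -0.42 0.12 0 0 0 -1; -0.24 -0.42 0.12 0 0 0 -1; -0.24 -0.42 0.12 0 0 0 -1; 0 0 0 0 0 0 -1'
python3 - <<'E'
from h import *
rows([((502,-238.4,203),down(164.6))]); print(sense()["joint_pos"])
E
```

```text
time: 0.92
tool_pos: [303.9, 361.8, 404.8]
tcp_rot: [180.0, 0.0, 164.2]
ft_force: [1.1, -0.3, 0.0]
finger_gap: 85.7
grip_force: 0.0
time: 1.55
tool_pos: [397.2, 131.0, 404.9]
tcp_rot: [180.0, 0.0, 164.5]
ft_force: [-0.0, 0.1, -0.2]
finger_gap: 85.9
grip_force: 0.0
time: 2.17
tool_pos: [466.8, -104.3, 368.5]
tcp_rot: [180.0, 0.0, 164.5]
ft_force: [0.5, -0.4, 0.7]
finger_gap: 85.4
grip_force: 0.0
time: 2.68
tool_pos: [502.1, -246.0, 330.9]
tcp_rot: [180.0, -0.1, 164.3]
ft_force: [-0.9, -0.1, 0.8]
finger_gap: 85.6
grip_force: 0.0
-> [ 502.  -238.4  203. ] 3 rows
0.006 0.024 0.426 0 -0.001 -0.002 -1; 0.006 0.024 0.426 0 -0.001 -0.002 -1; 0.007 0.025 0.427 0 -0.001 -0.002 -1; 
[-3.13415540e+01  3.90090840e+00  9.68865952e+01 -3.69469448e-02
  7.93494120e+01 -1.05648343e+02]
```

```bash
python3 -m jog '0.01 0.04 0.43 0 0 0 -1; 0.01 0.04 0.43 0 0 0 -1; 0 0 0.43 0 0 0 -1; 0 0 0 0 0 0 -1' 40
python3 - <<'E'
from h import *
st=sense(); print(st["tool_pos"],st["ft_force"])
for n,(x,y,w,h) in(("top",(360,215,80,60)),):
    i=snapshot(n); cv2.imwrite("pics/pre.png",cv2.resize(i["img"][y:y+h,x:x+w],None,fx=8,fy=8)[:,:,::-1])
E
```

```text
time: 3.18
tool_pos: [500.7, -233.1, 200.2]
tcp_rot: [179.9, -0.4, 164.5]
ft_force: [-1.0, 0.2, -0.0]
finger_gap: 85.2
grip_force: 0.0
[ 500.69110335 -233.14546839  200.19433571] [-0.9637813   0.24734178 -0.0028707 ]
```

```bash
python3 -m jog '-0.027 -0.05 -0.02 0 0 0 -1; 0 0 0 0 0 0 -1; 0 0 0 0 0 0 -1' 40
python3 -m jog '0 0 0 0 0 0 1; 0 0 0 0 0 0 1; 0 0 0 0 0 0 1; 0 0 0 0 0 0 1; 0 0 0 0 0 0 1'
```

```text
time: 3.6
tool_pos: [504.5, -241.0, 207.3]
tcp_rot: [-180.0, 0.1, 164.5]
ft_force: [-0.4, 0.2, 0.3]
finger_gap: 85.5
grip_force: 0.0
time: 4.22
tool_pos: [504.0, -240.5, 205.9]
tcp_rot: [-180.0, 0.0, 164.5]
ft_force: [-0.3, 0.2, 2.1]
finger_gap: 41.2
grip_force: 41.7
```

```bash
python3 -m jog '0 0 -0.4 0 0 0 1; 0 0 -0.4 0 0 0 1; 0 0 -0.4 0 0 0 1; 0 0 -0.2 0 0 0 1; 0 0 0 0 0 0 1' 60
python3 - <<'E'
from h import *
L=Rn.from_matrix(np.array([[0,1,0],[0,0,1],[1,0,0.]]))  # tool x up, y +x, z +y
print(L.as_matrix(), sense()["joint_pos"])
rows([((490,-170,360),down(90)),((480,-160,300),L)],hand=1)
E
```

```text
time: 4.85
tool_pos: [504.3, -240.8, 346.6]
tcp_rot: [-180.0, 0.1, 164.5]
ft_force: [0.6, 0.3, -2.2]
finger_gap: 41.1
grip_force: 62.0
[[0. 1. 0.]
 [0. 0. 1.]
 [1. 0. 0.]] [-3.07806527e+01  3.01264280e+00  9.61227080e+01 -1.47434506e-05
  8.07323889e+01 -1.05287834e+02]
-> [ 490 -170  360] 8 rows
0.041 0.08 -0.017 0 0 0.155 1; 0.053 0.073 -0.017 0 0 0.155 1; 0.064 0.064 -0.017 0 0 0.155 1; 0.074 0.052 -0.017 0 0 0.155 1; 0.081 0.039 -0.016 0 0 0.155 1; 0.087 0.026 -0.017 0 0 0.155 1; 0.089 0.011 -0.017 0 0 0.155 1; 0.09 -0.003 -0.017 0 0 0.155 1; 
-> [ 480 -160  300] 10 rows
0.01 -0.01 0.06 0 0.15 0 1; 0.001 -0.01 0.061 0 0.15 0 1; -0.009 -0.01 0.06 0 0.15 0 1; -0.018 -0.01 0.058 0 0.15 0 1; -0.027 -0.01 0.054 0 0.15 0 1; -0.036 -0.01 0.05 0 0.15 0 1; -0.042 -0.011 0.043 0 0.15 0 1; -0.049 -0.01 0.037 0 0.15 0 1; -0.054 -0.01 0.028 0 0.15 0 1; -0.058 -0.01 0.019 0 0.15 0 1;
```

```bash
python3 -m jog '0.04 0.08 -0.02 0 0 0.155 1; 0.05 0.07 -0.02 0 0 0.155 1; 0.06 0.06 -0.02 0 0 0.155 1; 0.07 0.05 -0.02 0 0 0.155 1; 0.08 0.04 -0.02 0 0 0.155 1'
python3 -m jog '0.09 0.03 -0.02 0 0 0.155 1; 0.09 0.01 -0.02 0 0 0.155 1; 0.09 0 -0.02 0 0 0.155 1; 0.01 -0.01 0.06 0 0.15 0 1; 0 -0.01 0.06 0 0.15 0 1'
python3 -c "
from h import *
print(sense()['joint_pos'].round(1))"
```

```text
time: 5.48
tool_pos: [494.9, -197.2, 352.6]
tcp_rot: [-179.8, -0.2, 117.7]
ft_force: [-0.1, -0.1, -1.6]
finger_gap: 41.3
grip_force: 61.9
time: 6.1
tool_pos: [488.2, -167.9, 347.3]
tcp_rot: [-179.9, -18.4, 90.1]
ft_force: [1.0, 0.3, -2.5]
finger_gap: 41.2
grip_force: 62.0
[-30.5   0.5  99.7  15.7  89.6 -32.1]
```

```bash
python3 -m jog '-0.01 -0.01 0.06 0 0.15 0 1; -0.02 -0.01 0.06 0 0.15 0 1; -0.03 -0.01 0.05 0 0.15 0 1; -0.04 -0.01 0.05 0 0.15 0 1; -0.04 -0.01 0.04 0 0.15 0 1'
python3 -m jog '-0.05 -0.01 0.04 0 0.15 0 1; -0.05 -0.01 0.03 0 0.15 0 1; -0.06 -0.01 0.02 0 0.15 0 1; 0 0 0 0 0 0 1; 0 0 0 0 0 0 1'
python3 - <<'E'
from h import *
print(sense()['joint_pos'].round(1),sense()['tool_pos'])
t=snapshot("top"); s=snapshot("scene")
st=sense(); R=Rn.from_euler("xyz",st["tcp_rot"],degrees=True); p=st["tool_pos"]+R.apply([37.5,0,160]); print(p,proj(t,p),proj(s,p))
o=[]
for i in(t,s):
    u,v=map(int,proj(i,p)); u=max(u,40); o.append(cv2.resize(i["img"][v-40:v+40,u-40:u+40],(400,400),interpolation=cv2.INTER_CUBIC)); print(u-40,v-40)
cv2.imwrite("pics/ends.png",np.hstack(o)[:,:,::-1])
E
```

```text
time: 6.72
tool_pos: [483.1, -164.6, 317.1]
tcp_rot: [-179.6, -63.4, 89.6]
ft_force: [-0.9, -0.2, -2.8]
finger_gap: 41.3
grip_force: 62.2
time: 7.35
tool_pos: [480.6, -161.0, 300.7]
tcp_rot: [-147.3, -89.8, 57.4]
ft_force: [0.4, 0.1, -2.0]
finger_gap: 41.2
grip_force: 62.3
[-41.2  25.8  96.7  64.6 123.7 -40.3] [ 480.63886471 -161.00253532  300.66463484]
[480.56168445  -1.05902179 338.92183814] (np.float64(282.75410153378147), np.float64(252.93750981963876)) (np.float64(360.83195025908793), np.float64(174.89049672494195))
242 212
320 134
```

View pics/ends.png

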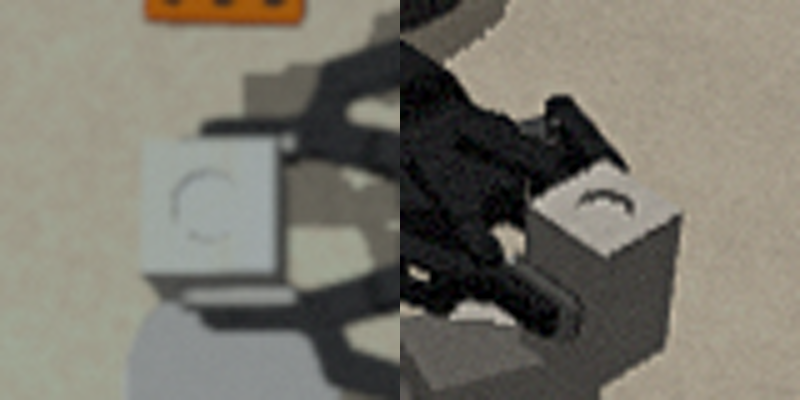

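The upper end (tool +x) shows a bright floor right at the rim, so it is the shallow recess. The bore is therefore on tool −x. I'll roll the tool 180° about its axis, which takes j6 from −40° to 140°, within range.

```bash
R5='0 0 0 0 0 0.167 1'
python3 -m jog '0 0 0 0 0 0.167 1; 0 0 0 0 0 0.167 1; 0 0 0 0 0 0.167 1; 0 0 0 0 0 0.167 1; 0 0 0 0 0 0.167 1' | head -3
python3 -m jog '0 0 0 0 0 0.167 1; 0 0 0 0 0 0.167 1; 0 0 0 0 0 0.167 1; 0 0 0 0 0 0.167 1; 0 0 0 0 0 0.167 1' | head -3
python3 -m jog '0 0 0 0 0 0.167 1; 0 0 0 0 0 0.167 1; 0 0 0 0 0 0.167 1; 0 0 0 0 0 0.167 1; 0 0 0 0 0 0.167 1' | head -3
python3 -m jog '0 0 0 0 0 0.167 1; 0 0 0 0 0 0.167 1; 0 0 0 0 0 0.162 1; 0 0 0 0 0 0 1; 0 0 0 0 0 0 1'
python3 - <<'E'
from h import *
print(sense()['joint_pos'].round(1),Rn.from_euler("xyz",sense()["tcp_rot"],degrees=True).as_matrix().round(3))
f=np.radians(70); z=np.array([np.cos(f),np.sin(f),0]); x=np.array([0,0,-1]); Q=Rn.from_matrix(np.c_[x,np.cross(z,x),z])
pre=np.array([546,214.5,145])-160*z+np.array([0,0,2.5])
rows([(pre+[-60,-60,60],Q),(pre,Q)],hand=1,vmax=30,wmax=5)
E
```

```text
time: 8.07
tool_pos: [480.9, -161.2, 302.5]
tcp_rot: [-90.3, -39.7, 0.3]
time: 8.7
tool_pos: [480.9, -161.2, 302.6]
tcp_rot: [-90.2, 10.4, 0.1]
time: 9.32
tool_pos: [480.9, -161.2, 302.5]
tcp_rot: [-90.4, 60.5, -0.2]
time: 9.95
tool_pos: [480.8, -161.2, 302.1]
tcp_rot: [-113.2, 89.8, -23.1]
ft_force: [-0.3, -0.0, -2.2]
finger_gap: 41.1
grip_force: 62.2
[-41.2  25.7  96.7  64.7 123.8 139.6] [[ 0.004 -1.    -0.002]
 [-0.002 -0.002  1.   ]
 [-1.    -0.004 -0.002]]
-> [431.3   4.1 207.5] 7 rows
0.134 0.071 0.237 0.048 -0 0.001 1; 0.135 0.082 0.232 0.048 -0 0.001 1; 0.135 0.094 0.229 0.048 -0 0.001 1; 0.134 0.105 0.223 0.048 -0 0.001 1; 0.135 0.116 0.218 0.048 -0 0.001 1; 0.135 0.127 0.211 0.048 -0 0.001 1; 0.136 0.137 0.205 0.048 -0 0.001 1; 
-> [491.3  64.1 147.5] 4 rows
0.149 -0.09 0.193 -0 -0 -0.001 1; 0.15 -0.09 0.192 -0 -0 -0.001 1; 0.149 -0.09 0.193 -0 -0 -0.001 1; 0.15 -0.089 0.192 -0 -0 -0.001 1;
```

```bash
python3 -m jog '0.22 0.07 0.24 0.048 0 0 1; 0.22 0.08 0.23 0.048 0 0 1; 0.22 0.09 0.23 0.048 0 0 1; 0.22 0.1 0.22 0.048 0 0 1; 0.22 0.12 0.22 0.048 0 0 1'
python3 -m jog '0.22 0.13 0.21 0.048 0 0 1; 0.22 0.14 0.2 0.048 0 0 1; 0 0 0 0 0 0 1; 0 0 0 0 0 0 1'
python3 - <<'E'
from h import *
print(sense()['joint_pos'].round(1))
st=sense(); R=Rn.from_euler("xyz",st["tcp_rot"],degrees=True); c=st["tool_pos"]+R.apply([2.5,0,160]); m=c+R.apply([-35,0,0]); print(c,m)
f=np.radians(70); z=np.array([np.cos(f),np.sin(f),0]); x=np.array([0,0,-1]); Q=Rn.from_matrix(np.c_[x,np.cross(z,x),z])
pre=np.array([546,214.5,145])-160*z+np.array([0,0,2.5])
rows([(pre+[-25,-25,0],Q)],hand=1,vmax=30,wmax=5)
t=snapshot("top"); s=snapshot("scene")
o=[]
for i in(t,s):
    u,v=map(int,proj(i,m)); print(u,v); o.append(cv2.resize(i["img"][v-40:v+40,u-40:u+40],(400,400),interpolation=cv2.INTER_CUBIC))
cv2.imwrite("pics/ends2.png",np.hstack(o)[:,:,::-1])
E
```

```text
time: 10.58
tool_pos: [445.8, -42.3, 191.2]
tcp_rot: [-116.1, 89.8, -40.5]
ft_force: [1.2, -0.2, -2.7]
finger_gap: 41.0
grip_force: 62.3
time: 11.08
tool_pos: [431.6, 3.3, 148.3]
tcp_rot: [-101.4, 89.9, -31.4]
ft_force: [0.2, -0.0, -1.9]
finger_gap: 41.2
grip_force: 62.1
[-33.   25.9 122.   79.   96.8 121.3]
[486.42761738 153.64807517 145.75504762] [486.37090054 153.6827221  180.75498452]
-> [466.3  39.1 147.5] 2 rows
0.004 -0.101 0.228 -0 -0 0.001 1; 0.004 -0.102 0.227 -0 -0 0.001 1; 
205 263
407 277
```

View pics/ends2.png

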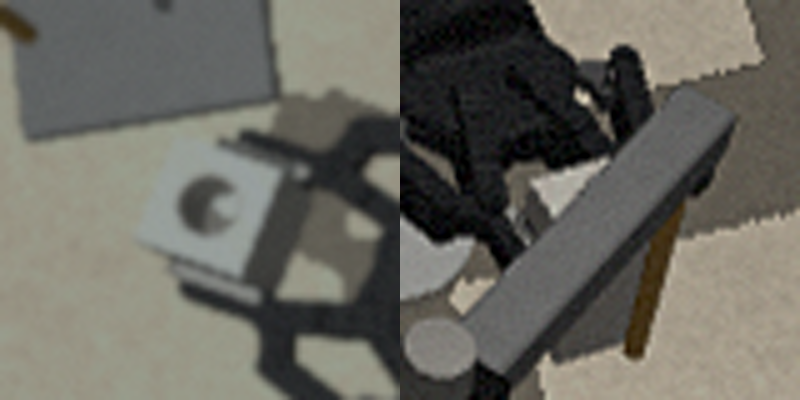

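Looking down, the upper end now shows a dark deep bore near top-view pixel (206.6,263.5); the pin tip is at about (171.5,230). Now I'll measure the hole centre against the pin.

```bash
cat > meas.py <<'E'
from h import *
def hole(t,m):
    u,v=map(int,proj(t,m)); k=8; w=11
    g=cv2.cvtColor(cv2.resize(t["img"][v-w:v+w+1,u-w:u+w+1],None,fx=k,fy=k,interpolation=cv2.INTER_CUBIC),cv2.COLOR_RGB2GRAY)
    hi=np.percentile(g,75); b=(g<hi-22).astype(np.uint8)
    cs,_=cv2.findContours(b,cv2.RETR_LIST,cv2.CHAIN_APPROX_NONE)
    out=[]
    for c in cs:
        if cv2.contourArea(c)<1500: continue
        c=cv2.convexHull(c); (x,y),r=cv2.minEnclosingCircle(c); e=cv2.fitEllipse(c)
        out.append((((e[0][0]+.5)/k-.5+u-w,(e[0][1]+.5)/k-.5+v-w),np.array(e[1])/k,((x+.5)/k-.5+u-w,(y+.5)/k-.5+v-w)))
    return out
E
python3 - <<'E'
from meas import *
t=snapshot("top")
st=sense(); R=Rn.from_euler("xyz",st["tcp_rot"],degrees=True); m=st["tool_pos"]+R.apply([-32.5,0,160])
print(m)
for o in hole(t,m): print(o, onz(t,*o[0],m[2]))
# adapter top face by brightness
g=cv2.cvtColor(t["img"],cv2.COLOR_RGB2GRAY); u,v=map(int,proj(t,m)); print(g[v-10:v+11:2,u-14:u+16:2])
E
```

```text
[486.81950656 153.22339234 180.87543277]
((206.28404998779297, 263.2642002105713), array([12.38354778, 13.20722866]), (206.3479528427124, 263.259503364563)) [487.32236775 152.19256029 180.87543277]
[[150 150 154 152 156 158 155 156 157 150 136 105  89  77  63]
 [154 151 151 154 156 155 156 155 156 157 156 158 149 127 106]
 [153 150 152 156 155 156 152 132 130 145 155 158 157 156 153]
 [152 154 153 156 156 150 104  73  73  86 124 156 155 155 149]
 [151 151 153 157 155 113  65  67  75 101 129 149 157 155 131]
 [151 152 155 156 151  90  58  61 110 153 156 151 157 154  98]
 [149 153 156 156 153  93  59  63 102 134 152 151 157 144  65]
 [150 155 155 157 156 131  70  66  97 102 128 154 156 118  62]
 [150 156 156 156 156 156 132 111 120 137 155 155 153  78  63]
 [150 134 144 150 156 157 156 157 156 155 156 158 136  66  64]
 [147 149 143 122 123 138 152 155 156 157 157 155  96  62  64]]
```

```bash
python3 -m jog '0 -0.086 0.195 0 0 0 1; 0 -0.086 0.195 0 0 0 1; 0 -0.086 0.195 0 0 0 1; 0 -0.086 0.195 0 0 0 1; 0 0 0 0 0 0 1'
python3 -m jog '0 0 0 0 0 0 1; 0 0 0 0 0 0 1'
python3 - <<'E'
from meas import *
t=snapshot("top");s=snapshot("scene")
st=sense(); R=Rn.from_euler("xyz",st["tcp_rot"],degrees=True); m=st["tool_pos"]+R.apply([-32.5,0,160])
print(m,R.as_matrix().round(3),st["joint_pos"].round(1))
for o in hole(t,m): print(o, onz(t,*o[0],m[2]))
print("axis x,y,z px",proj(t,[546,214,200]),proj(s,[546,214,200]))
o=[]
for i in(t,s):
    u,v=map(int,proj(i,m)); print(u,v); o.append(cv2.resize(i["img"][v-40:v+40,u-40:u+40],(400,400),interpolation=cv2.INTER_CUBIC))
cv2.imwrite("pics/under.png",np.hstack(o)[:,:,::-1])
E
```

```text
time: 11.85
tool_pos: [491.1, 65.6, 148.3]
tcp_rot: [-98.7, 89.9, -28.7]
ft_force: [-0.1, 0.1, -2.2]
finger_gap: 41.3
grip_force: 62.1
time: 12.1
tool_pos: [489.9, 64.8, 147.6]
tcp_rot: [113.3, 89.9, -176.8]
ft_force: [-0.6, -0.1, -2.6]
finger_gap: 41.1
grip_force: 62.1
[544.87134195 215.21236467 179.98283483] [[-0.001 -0.939  0.344]
 [ 0.     0.344  0.939]
 [-1.     0.001 -0.   ]] [-21.8  28.9 117.1  88.5  91.  124. ]
((172.95216178894043, 223.05737972259521), array([23.18114662, 31.34692574]), (173.0, 226.20833349227905)) [563.34338049 216.56278082 179.98283483]
axis x,y,z px (np.float64(171.00846069506255), np.float64(230.1567282937056)) (np.float64(412.681113445355), np.float64(306.29545078039837))
173 232
411 312
```

View pics/under.png

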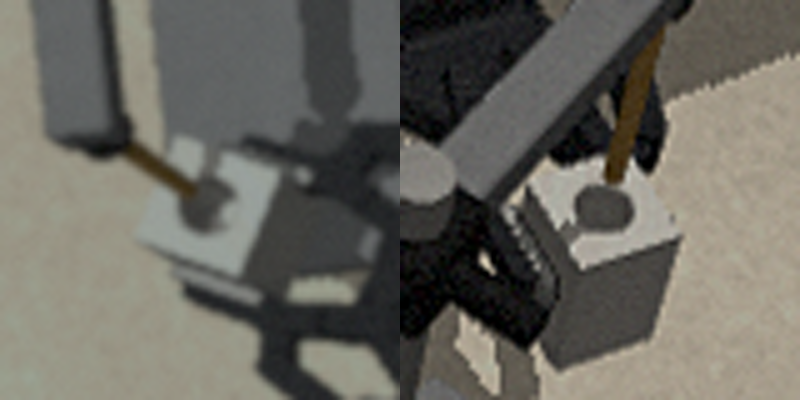

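Under the pin: the tip is at (171.4,230.6) in the top view and (414.4,308) in the scene view. The bore mouth is at about (174.6,233) and (412,313.6). I'll compute the residual offset from both views.

Run:
```python
from meas import *
t=snapshot("top");s=snapshot("scene")
# scene: hole = interior dark grey on bright face; pin = brown
def big(i,u,v,w,k=8): return cv2.resize(i["img"][v-w:v+w,u-w:u+w],None,fx=k,fy=k,interpolation=cv2.INTER_CUBIC).astype(int)
for n,i,(u,v) in(("scene",s,(411,309)),("top",t,(172,230))):
    w=16;p=big(i,u,v,w); back=lambda x,y:((x+.5)/8-.5+u-w,(y+.5)/8-.5+v-w)
    br=((p[:,:,0]-p[:,:,2])>28)&(p.max(2)<130)
    k,l,st,ce=cv2.connectedComponentsWithStats(br.astype(np.uint8)); j=1+np.argmax(st[1:,4]); q=np.argwhere(l==j)
    vx,vy,x0,y0=cv2.fitLine(q[:,::-1].astype(np.float32),cv2.DIST_L2,0,.01,.01).ravel()
    if vy<0: vx,vy=-vx,-vy
    tt=(q[:,1]-x0)*vx+(q[:,0]-y0)*vy; e=np.percentile(tt,99.7); tip=back(x0+vx*e,y0+vy*e)
    print(n,"tip px",tip,"onz200",onz(i,*tip,200))
    if n=="scene":
        g=p.mean(2); dk=((g<125)&~br).astype(np.uint8)
        k,l,st,ce=cv2.connectedComponentsWithStats(dk)
        for j in range(1,k):
            if 2000<st[j,4]<14000: print("hole?",st[j],back(*ce[j]),onz(s,*back(*ce[j]),180))
h=(133+208/5-.4,192+205/5-.4); print("top hole by eye",h,onz(t,*h,180)); h=(371+205/5-.4,272+208/5-.4);print("scene hole by eye",h,onz(s,*h,180))
```

```text
scene tip px (np.float64(412.6879923677626), np.float64(308.02772076792667)) onz200 [548.95818951 216.56262243 200.        ]
hole? [ 174    0   65  115 4878] (np.float64(420.5800020500205), np.float64(299.3847888478885)) [508.35005654 205.3634034  180.        ]
hole? [ 128  208  128   48 3072] (np.float64(420.5839029947917), np.float64(322.5104573567708)) [549.03509703 239.59562987 180.        ]
top tip px (np.float64(170.88931667043863), np.float64(230.1707588567542)) onz200 [545.97637684 214.21610226 200.        ]
top hole by eye (174.2, 232.6) [545.27449771 213.53685403 180.        ]
scene hole by eye (411.6, 313.20000000000005) [545.7176537  215.38769116 180.        ]
```

```bash
python3 -m jog '0 -0.01 0.015 0 0 0 1; -0.08 0 0 0 0 0 1; -0.08 0 0 0 0 0 1; -0.08 0 0 0 0 0 1; -0.08 0 0 0 0 0 1'
python3 -m jog '0 0 0 0 0 0 1; 0 0 0 0 0 0 1'
python3 - <<'E'
from h import *
t=snapshot("top");s=snapshot("scene")
st=sense(); R=Rn.from_euler("xyz",st["tcp_rot"],degrees=True); m=st["tool_pos"]+R.apply([-32.5,0,160])
print(m,st["wrist_torque"])
o=[]
for i in(t,s):
    u,v=map(int,proj(i,m)); print(u,v); o.append(cv2.resize(i["img"][v-25:v+25,u-25:u+25],(400,400),interpolation=cv2.INTER_CUBIC))
cv2.imwrite("pics/in.png",np.hstack(o)[:,:,::-1])
E
```

```text
time: 12.92
tool_pos: [491.5, 66.5, 180.3]
tcp_rot: [123.5, 90.0, -166.6]
ft_force: [-0.4, 0.1, -2.6]
finger_gap: 41.1
grip_force: 62.1
time: 13.18
tool_pos: [491.4, 66.5, 179.5]
tcp_rot: [124.9, 89.9, -165.2]
ft_force: [-0.1, 0.6, -2.1]
finger_gap: 41.0
grip_force: 62.1
[546.28630683 216.83946078 211.7073183 ] [-0.80282454  0.27519651  0.01790767]
167 228
414 303
```

View pics/in.png

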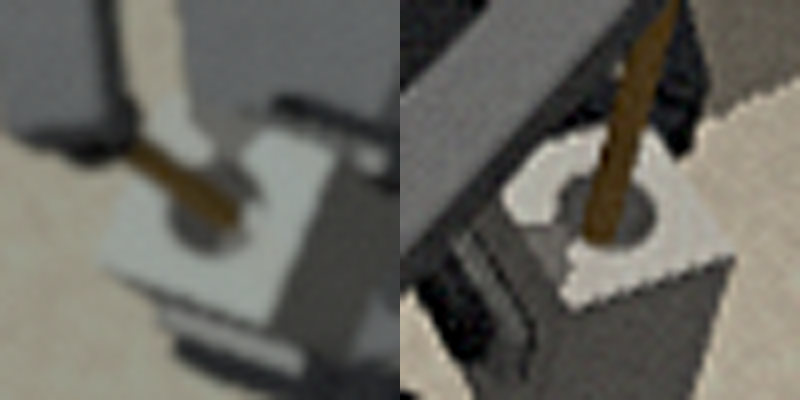

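The pin is inside the bore and roughly centred in it: in the scene crop, the hole centre is at (607,212) and the pin is at about (605,207) at mouth level. I'll keep raising.

```bash
python3 -m jog '-0.07 0 0 0 0 0 1; -0.07 0 0 0 0 0 1; -0.07 0 0 0 0 0 1; -0.07 0 0 0 0 0 1; 0 0 0 0 0 0 1'
python3 -m jog '0 0 0 0 0 0 1; 0 0 0 0 0 0 1'
python3 -m jog '-0.04 0 0 0 0 0 1; -0.04 0 0 0 0 0 1; 0 0 0 0 0 0 1; 0 0 0 0 0 0 1'
```

```text
time: 13.9
tool_pos: [491.8, 66.4, 208.3]
tcp_rot: [-119.5, 90.0, -49.6]
ft_force: [0.5, 0.4, -2.4]
finger_gap: 41.4
grip_force: 62.1
time: 14.15
tool_pos: [491.4, 66.5, 207.3]
tcp_rot: [105.7, 89.9, 175.7]
ft_force: [-0.8, -0.2, -2.4]
finger_gap: 41.0
grip_force: 62.1
time: 14.65
tool_pos: [491.5, 66.5, 215.4]
tcp_rot: [125.3, 89.9, -164.8]
ft_force: [0.3, 0.2, -5.3]
finger_gap: 41.1
grip_force: 62.2
```

```bash
python3 -m jog '-0.02 0 0 0 0 0 1; -0.02 0 0 0 0 0 1; -0.02 0 0 0 0 0 1; 0 0 0 0 0 0 1; 0 0 0 0 0 0 1'
python3 -m jog '0 0 0 0 0 0 1; 0 0 0 0 0 0 1; 0 0 0 0 0 0 1; 0 0 0 0 0 0 1'
python3 - <<'E'
from h import *
print(np.mean([sense()["ft_force"] for _ in range(3)],0),sense()["qd"].round(2))
t=snapshot("top");s=snapshot("scene")
st=sense(); R=Rn.from_euler("xyz",st["tcp_rot"],degrees=True); m=st["tool_pos"]+R.apply([-32.5,0,160]); print(m,R.as_matrix().round(3))
o=[]
for i in(t,s):
    u,v=map(int,proj(i,m)); o.append(cv2.resize(i["img"][v-40:v+40,u-40:u+40],(400,400),interpolation=cv2.INTER_CUBIC))
cv2.imwrite("pics/fin.png",np.hstack(o)[:,:,::-1])
E
```

```text
time: 15.28
tool_pos: [491.5, 66.5, 221.5]
tcp_rot: [114.9, 89.9, -175.2]
ft_force: [0.7, 0.4, -5.8]
finger_gap: 41.4
grip_force: 62.2
time: 15.78
tool_pos: [491.5, 66.5, 221.5]
tcp_rot: [108.3, 89.9, 178.3]
ft_force: [-0.7, 0.9, -6.6]
finger_gap: 41.2
grip_force: 62.2
[-0.67545615  0.85473373 -6.56311173] [ 0.02  0.    0.04  0.04 -0.01 -0.07]
[546.41247522 216.79393594 253.95811056] [[-0.001 -0.939  0.343]
 [ 0.     0.343  0.939]
 [-1.     0.001 -0.   ]]
```

View pics/fin.png

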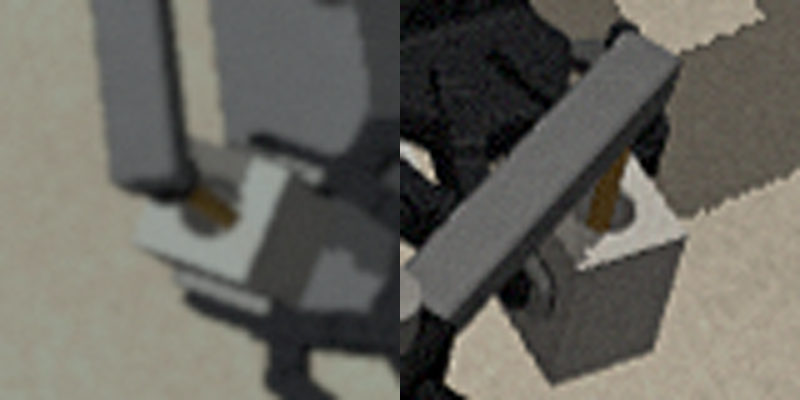

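The pin stands in the bore. The added downward force is about 4 N, which matches roughly 9 mm of the 20 mm travel, and the arm is still.

```bash
python3 -c "
from bench import *
print(hand_in())"
```

```text
the job is handed in; nothing more can be done
None
```

I handed the job in with the adapter held still, bore up, and the probe standing on the bore floor, pushed up about 9 of its 20 mm; that depth is worked out from the arm's height and the roughly 4 N of extra force.

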